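Make a used pressure cooker ready for the sales table

ROBOT

A 7-joint arm with a two-finger parallel gripper is mounted at the origin on the work surface. World frame = base frame: x ahead of the robot, y to its left, z up, the work surface at z = 0. Lengths are in m, angles in rad, forces in N, time in s.
With the tool pointing down it reaches from about 0.4 to 0.85 m from the base axis. Payload 10.4 kg.
Tool frame: the origin (TCP) lies at the very end of the fingers, on their centre line; the grasp point (between the pads) lies manip.hold_point_z behind it (manip.hold_point_z is the distance from the TCP to the grasp point, in m); z points along the fingers, y is the direction in which the jaws open and shut (so a half turn about z gives the same grasp; the last joint's range is limited). The gripper opens to 87 mm and grips with 3 to 60 N. Pads are 19 mm wide; open, the fingers measure 117 mm over their backs; the gripper's body (75 mm by 190 mm) begins 51 mm behind the grasp point.
Start: joints at [1.111, 0.332, -0.065, 1.46, 0.022, 1.35, -0.088], TCP at [0.264, -0.566, 0.223] pointing down, gripper open.
Joint ranges: [-2.6, 2.6], [-0.5, 2.12], [-1.47, 1.34], [0.16, 2.42], [-1.27, 4.41], [0.06, 2.06], [-2.6, 2.6]. Speed limits (rad/s): [2.22, 2.22, 2.79, 2.79, 3.14, 3.14, 3.14].

INTERFACE

Orientations are given as a rotation vector (axis times angle).
In Python, from plant import manip gives the robot as it stands. The module is installed in compiled form; this text tells all that it offers.
- The arm moves only by the shell command python3 -m creep 'ROWS'. ROWS is JSON, a list that holds one entry, the list of rows, each a list of 7 numbers: the closure in counts, from 0 (fully open) to 255 (shut), then the shift along the world's x, y, z in m, then the turn, a rotation vector about the world's x, y, z in rad. In form: [[[hand, x, y, z, wx, wy, wz], ...]]. A call has 1 to 8 rows; each row shifts and turns the pose as measured when the row begins; what a row does not reach is not made up. A row lasts 1/8 s, in which the tool goes at most 62.5 mm and 10.7 degrees, less where a joint would pass 70% of its speed; a pose out of reach is approached as far as the arm can. A call is refused whole if a number of a shift passes 0.0625 or a number of a turn 0.188, either way. A call with a gripper value outside its range is refused whole. The fingers move at their own pace and stop on an object; the grip force is fixed at half the most. Time passes only in rows, so rows that do not move let the fingers close. It gives the time, the measured TCP pose, the force and the opening at its end, in the units of the state.
- manip.observe(): the state, without advancing time (a new reading comes with each control period).
- manip.snapshot(name): name is "scene" or "top" or "wrist"; returns the picture (480x640x3 uint8, blue, green, red); there is no depth.
- manip.get_calibration(name): a dict with "mtx" (3x3 intrinsics, pixels), "cam_to_world" (4x4, takes a point from camera to world coordinates). Camera axes: x right, y down, z forward; pixel columns grow to the right and rows downward; lengths in m; the calibration is good to about 2 mm. A picture is of the moment at which its call begins: read the wrist's pose just before it. get_calibration takes no time and is no camera call; for the wrist camera it gives the pose at the moment of the call.
- manip.job_done(): hands the job in, once; it reports no verdict.
The state is a dict: "time_s": time; "joint_pos": joint angles; "qd": joint speeds; "joint_torque": joint torques, N m; "tcp_pos": TCP position; "ee_rot": TCP orientation; "wrist_force": force on the tool from outside, world axes, zero at the start; "wrist_torque": the same for the moment, N m; "width": opening from 0.0 (shut) to 1.0 (fully open).
Only numpy, scipy, OpenCV 4.12 (cv2) and the standard library are available. Lean on these libraries where they do the work, as an engineer would, in place of code of your own. Each camera call takes 0.05 s, during which the arm holds its last target.

TASK

Put the pressure cooker's lid squarely on its pot where the pot stands, carrying the lid by its big black locking knob and setting it down gently, and turn the small grey selector on top of that knob until its red pointer is on the green steam-release mark. The cooker is kept unlocked, so do not turn the big knob, and do not disturb the other goods.

Things in the scene. Friction and masses are not known exactly. Their poses are not given: they have to be found in the camera images.
- pot_rim (a point): Centre of the mouth of the open stainless pressure-cooker pot, at the height of the rim's top (120 mm above the table). The pot is loose (1.6 kg, so it stays put under light touches); mouth 212 mm inside, rolled rim 230 mm outside. Two short black side handles along its y axis reach 150 mm from the centre, 31 mm and more below the rim. z up.
- pot: The pot; origin at the centre of its underside, z up.
- lid: The loose round stainless lid, 0.6 to 0.9 kg in all; origin at the centre of its underside, z up; right way up on the table at the start. It fits the pot at any angle: a tapered plug 196 to 205 mm wide and 14 mm deep drops into the mouth and a flange 232 mm wide comes to rest on the rim. Its x axis runs through the two clamp jaws.
- lid_seat (a point): Centre of the lid at the underside of its flange, 14 mm above the lid's lowest face: when the lid is on, this point is at pot_rim. The two unlocked clamp jaws, 70 mm wide, hang 122 to 130 mm off centre, to 11 mm below this point, and pass outside the pot's rim; their flat arms run over the dome to the middle, top 27 mm above this point.
- lock_grip (a point): Point on the axis of the big black round locking knob in the middle of the lid, by which the lid is carried, gripped from any side. Knob 60 mm across, 30 mm tall; this point is 18 mm above its lower edge, 12 mm below its top face, 52 mm above lid_seat. From its lower edge down to the jaw arms are 7 mm. The selector on its top reaches 36 mm above this point.
- lock (a joint): Turn of the big locking knob on the lid (rad), clockwise from above positive. 0 = unlocked, as it is at the start and shall stay; 1.45 = locked. It resists with about 0.15 N m, and holds by itself when the selector is turned.
- selector_grip (a point): Point on the axis of the light grey selector, the small inner knob on the big knob: a bar 12 mm wide, 37 mm long with its nose, on a disc 35 mm across. Disc top 4 mm, bar top 24 mm, this point 23 mm above the big knob's top face, so fingertips 19 mm past it clear the big knob by 4 mm; 35 mm above lock_grip. x axis: along the bar to its red pointed end. Pinch the bar along y.
- selector (a joint): Turn of the selector relative to the big knob (rad), clockwise from above positive. 0 = red pointer on the green steam-release mark on the big knob's top. Starts between -1.45 and -0.75 (between the one-dot and two-dot marks), so it has to be turned clockwise. Stops at -1.7 and 0.3; resists with about 0.05 N m and stays where it is left.
- selector_bar: The selector's bar grip; origin on the axis at the bar's foot, 4 mm above the big knob's top face; x to the red pointed end.
- hex_pot_mid (a point): Sand-coloured hexagonal planter, 85 mm across the flats and 62 mm tall, another thing for sale; the point is 40 mm up.
- bulb_vase_mid (a point): Tan squat vase, 100 mm wide and 90 mm tall, another thing for sale; the point is 30 mm up.
- slate_vase_mid (a point): Dark slate vase, 84 mm wide and 165 mm tall, another thing for sale; the point is 50 mm up.

How it is judged:
By the outcome, as a careful person would: the job done as asked, in the order asked, and still so for the second after the job is handed in, with the robot touching nothing.
It also fails if it takes over 48 s, if anything falls off the work surface, if the arm or the gripper's body presses on something with over 40 N, if the wrist force passes 120 N, or if a joint passes its speed limit or range.

## Working session

There is one attempt and no reset: what is moved stays moved. The work goes in short steps, Python scripts to look and compute and a shell command to move; the robot and the scene stay as the last step left them, time stands still between calls to the robot, and variables do not carry over. Pictures are saved under pics/ and viewed, and the job is handed in when it is done.

```bash
mkdir -p pics; python3 - <<'E'
from plant import manip
import cv2
print(manip.observe(), manip.hold_point_z)
for n in ("scene","top"):
    c=manip.get_calibration(n); print(n,c["mtx"].round(2).tolist(),c["cam_to_world"].round(4).tolist())
    cv2.imwrite(f"pics/{n}0.png",manip.snapshot(n))
E
```

```text
{'time_s': 0.0, 'joint_pos': array([ 1.11139514,  0.33284033, -0.06468467,  1.46098213,  0.02161345,
        1.34988872, -0.08848344]), 'qd': array([-9.60762000e-04, -5.38995368e-04,  4.36047256e-04, -1.97012097e-03,
       -2.96936431e-05,  1.13043803e-03, -9.92260376e-04]), 'joint_torque': array([-3.26283098e-04, -6.23262048e+01,  2.47181748e-02, -3.89906394e+01,
       -6.13046600e-02,  3.97156260e-02,  1.21008802e-04]), 'tcp_pos': array([ 0.26421345, -0.56596353,  0.22175412]), 'ee_rot': array([-3.06562043e+00, -6.80428977e-01,  6.15009560e-04]), 'wrist_force': array([ 0.78977009,  0.05658644, -0.49522653]), 'wrist_torque': array([ 0.02009277, -0.01618158, -0.06681397]), 'width': 0.9985006117295457} 0.0187
scene [[491.89, 0.0, 314.99], [0.0, 491.89, 240.39], [0.0, 0.0, 1.0]] [[-0.017, 0.5695, -0.8218, 1.6041], [0.9998, 0.014, -0.011, 0.1362], [0.0052, -0.8219, -0.5696, 0.7769], [0.0, 0.0, 0.0, 1.0]]
top [[506.72, 0.0, 319.04], [0.0, 506.72, 240.16], [0.0, 0.0, 1.0]] [[0.0288, -0.9907, 0.1331, 0.4781], [-0.9995, -0.0305, -0.0102, 0.1511], [0.0141, -0.1327, -0.9911, 1.208], [0.0, 0.0, 0.0, 1.0]]
```

View pics/scene0.png

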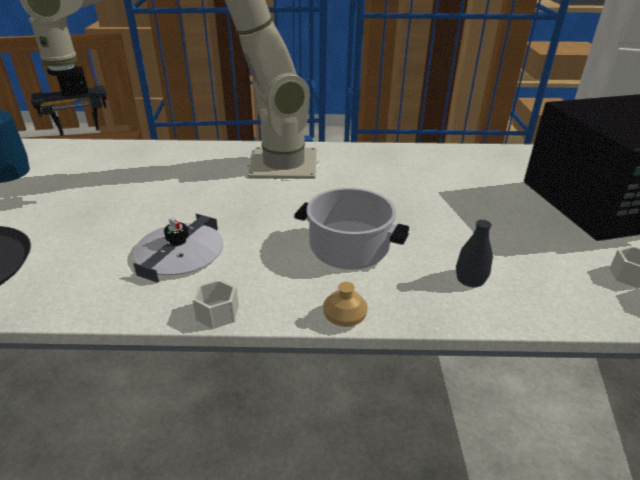

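View pics/top0.png

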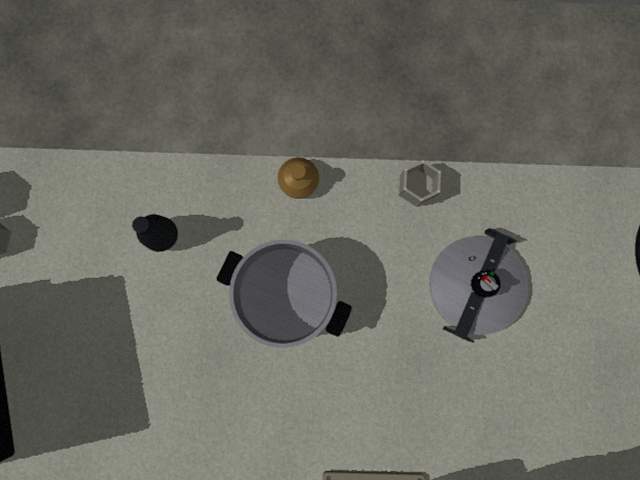

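The top view shows the pot mouth near (284,293), the lid's knob near (486,283), the hex planter at (420,184), the bulb vase at (298,178) and the slate vase at (157,232).

```bash
python3 - <<'E'
import cv2
a=cv2.imread("pics/top0.png")
cv2.imwrite("pics/c1.png",cv2.resize(a[220:345,420:545],None,fx=4.8,fy=4.8,interpolation=cv2.INTER_CUBIC))
cv2.imwrite("pics/c2.png",cv2.resize(a[225:360,210:360],None,fx=4.4,fy=4.4,interpolation=cv2.INTER_CUBIC))
E
```

```text
(no output)
```

View pics/c1.png

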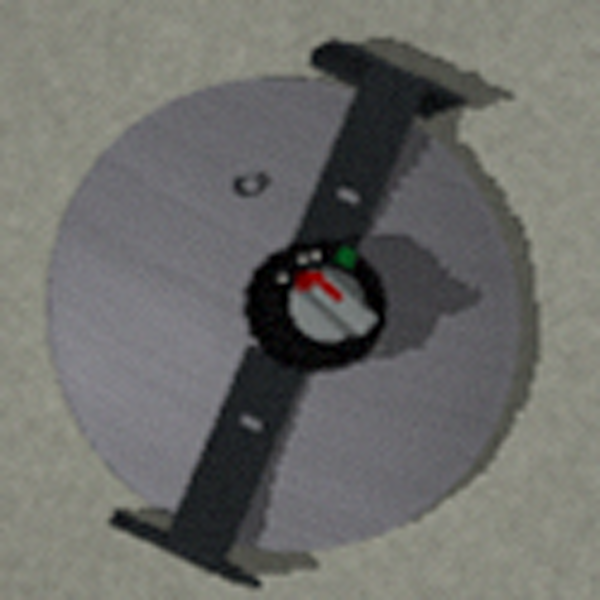

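View pics/c2.png

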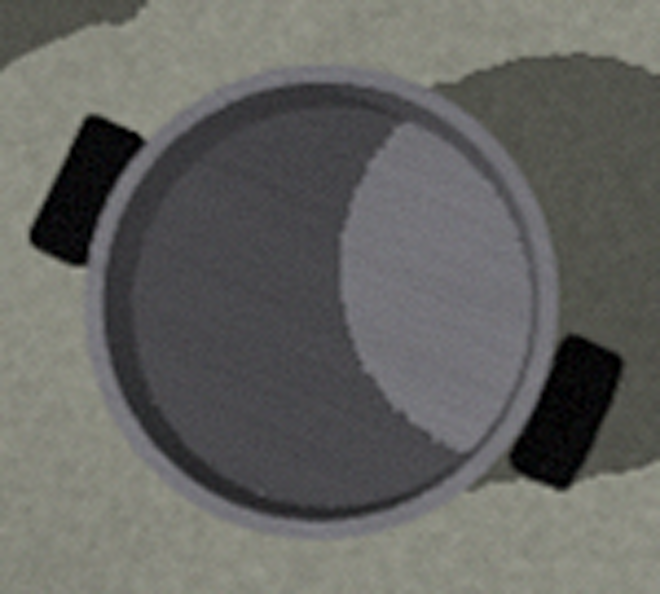

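```bash
cat > h.py <<'E'
import numpy as np, cv2
from scipy.optimize import least_squares
from scipy.spatial.transform import Rotation as R
from plant import manip
def ray(cal,uv,z):
    K,T=cal["mtx"],cal["cam_to_world"]
    d=T[:3,:3]@np.linalg.solve(K,[uv[0],uv[1],1.]); o=T[:3,3]
    return o+d*(z-o[2])/d[2]
def proj(cal,P):
    T=np.linalg.inv(cal["cam_to_world"]); p=np.atleast_2d(P)@T[:3,:3].T+T[:3,3]; p=p@cal["mtx"].T
    return p[:,:2]/p[:,2:]
def circ(c,z,r,n=72):
    t=np.linspace(0,2*np.pi,n,endpoint=False); return np.c_[c[0]+r*np.cos(t),c[1]+r*np.sin(t),np.full(n,z)]
def fit(cal,uvs,z,r=None):
    P=np.array([ray(cal,u,z)[:2] for u in uvs])
    s=least_squares(lambda q:np.hypot(*(P-q[:2]).T)-(r or q[2]),[*P.mean(0),.1]).x
    return s, (np.hypot(*(P-s[:2]).T)-(r or s[2]))*1000
E
python3 - <<'E'
from h import *
c=manip.get_calibration("top")
f=lambda pts,o,s:[(o[0]+(x+.5)/s-.5,o[1]+(y+.5)/s-.5) for x,y in pts]
pot=f([(84,300),(558,290),(322,65),(325,540),(150,138),(490,140),(155,472),(480,482)],(210,225),4.4)
print("pot",[x.round(4) for x in fit(c,pot,.118)])
lid=f([(46,310),(70,210),(130,130),(220,82),(85,430),(150,508),(340,548),(440,505)],(420,220),4.8)
print("lid",[x.round(4) for x in fit(c,lid,.0155)])
kn=f([(247,305),(262,262),(385,305),(370,345),(316,371),(275,358)],(420,220),4.8)
print("knobtop-ish",[x.round(4) for x in fit(c,kn,.070)])
g=lambda p,z:ray(c,f([p],(420,220),4.8)[0],z).round(4)
print("jaws",g((390,78),.035),g((187,548),.035))
print("tip,tail",g((296,278),.102),g((368,320),.102),"green",g((346,257),.078))
for n,u,z in(("hex",(420,184),.05),("bulb",(298,178),.05),("slate",(157,232),.08)):print(n,ray(c,u,z).round(3))
print(R.from_rotvec(manip.observe()["ee_rot"]).as_matrix().round(3))
E
```

```text
pot [array([0.5085, 0.2144, 0.115 ]), array([ 0.0807,  0.292 ,  0.353 , -0.5299,  0.8399, -1.5425, -0.8836,
        1.3904])]
lid [array([ 0.5441, -0.2417,  0.1171]), array([ 1.2252, -0.6915, -0.5756,  0.5039, -1.0121,  1.0666, -1.0102,
        0.4937])]
knobtop-ish [array([ 0.5455, -0.2377,  0.0319]), array([ 0.4527, -0.6399,  0.7154, -0.5756, -0.4807,  0.528 ])]
jaws [ 0.659  -0.2879  0.035 ] [ 0.4294 -0.1863  0.035 ]
tip,tail [ 0.555  -0.2179  0.102 ] [ 0.5369 -0.2506  0.102 ] green [ 0.5672 -0.2495  0.078 ]
hex [ 0.774 -0.094  0.05 ]
bulb [0.779 0.193 0.05 ]
slate [0.637 0.503 0.08 ]
[[ 0.906  0.423 -0.001]
 [ 0.423 -0.906  0.001]
 [-0.    -0.001 -1.   ]]
```

```bash
python3 -m creep '[[[0,0.047,0.054,0,0,0,0],[0,0.047,0.054,0,0,0,0],[0,0.047,0.054,0,0,0,0],[0,0.047,0.054,0,0,0,0],[0,0.047,0.054,0,0,0,0],[0,0.045,0.054,0,0,0,0],[0,0,0,0,0,0,0]]]'
python3 - <<'E'
from h import *
o=manip.observe(); print(o["time_s"],o["joint_pos"].round(3),o["tcp_pos"].round(4),o["ee_rot"].round(3))
cv2.imwrite("pics/w1.png",manip.snapshot("wrist"))
E
```

```text
time_s: 0.98
tcp_pos: [0.5112, -0.2732, 0.2193]
ee_rot: [-3.063, -0.676, 0.005]
wrist_force: [0.2, -0.8, 0.3]
width: 0.999
0.975 [ 0.662  0.255 -0.297  1.573  0.074  1.33  -0.78 ] [ 0.5112 -0.2732  0.2193] [-3.063 -0.676  0.005]
```

View pics/w1.png

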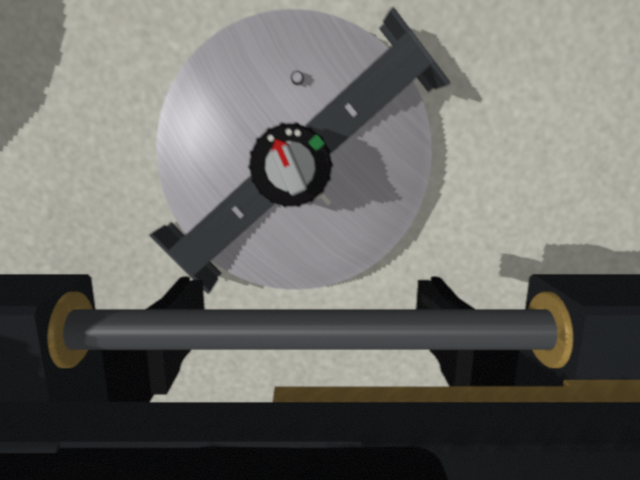

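Wrist view: the lid disc is centred near (294,150), the knob near (291,165), the red tip near (278,143) and the green mark near (317,142).

```bash
python3 - <<'E'
from h import *
c=manip.get_calibration("wrist"); print(c["mtx"].round(1).tolist(),c["cam_to_world"].round(3).tolist())
a=cv2.imread("pics/w1.png")
cv2.imwrite("pics/w1c.png",cv2.resize(a[115:215,240:340],None,fx=6,fy=6,interpolation=cv2.INTER_CUBIC))
print("lid",[x.round(4) for x in fit(c,[(156,150),(432,160),(295,9),(295,290),(197,53),(200,247),(390,245)],.0155)])
print("arm ends",ray(c,(411,48),.035).round(4),ray(c,(185,248),.035).round(4))
print("knob top",[x.round(4) for x in fit(c,[(249,165),(332,166),(291,123),(291,207),(262,135),(320,135),(262,195),(320,195)],.075)])
E
```

```text
[[423.5, 0.0, 309.8], [0.0, 423.5, 240.5], [0.0, 0.0, 1.0]] [[0.417, -0.88, -0.23, 0.572], [-0.909, -0.404, -0.102, -0.247], [-0.003, 0.251, -0.968, 0.38], [0.0, 0.0, 0.0, 1.0]]
lid [array([ 0.5437, -0.2441,  0.1155]), array([ 1.3539,  1.3835,  0.5014,  1.9511, -1.4907, -1.1636, -2.5356])]
arm ends [ 0.6578 -0.2903  0.035 ] [ 0.4397 -0.1901  0.035 ]
knob top [array([ 0.5435, -0.244 ,  0.0296]), array([ 0.1867, -0.153 ,  0.0059,  0.0055, -0.3021,  0.2794,  0.0308,
       -0.0533])]
```

View pics/w1c.png

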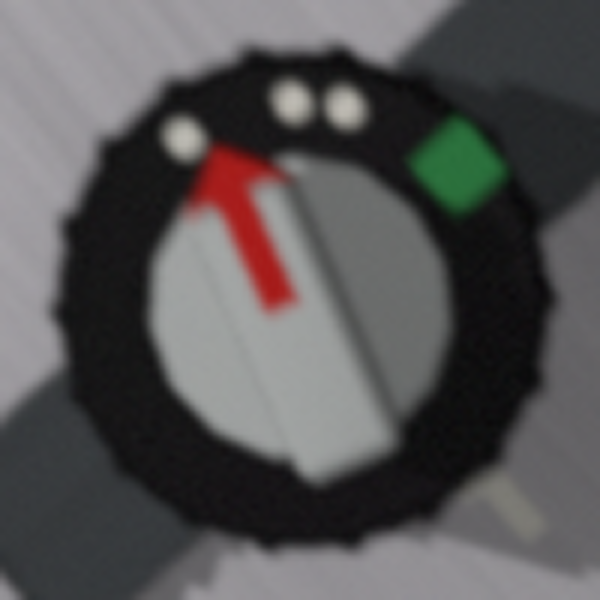

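```bash
python3 - <<'E'
from h import *
c=manip.get_calibration("wrist")
g=lambda p,z:ray(c,(240+(p[0]+.5)/6-.5,115+(p[1]+.5)/6-.5),z)
ang=lambda d:np.degrees(np.arctan2(d[1],d[0]))
t,u=g((218,148),.102),g((283,303),.102); print("ptr",ang(t-u),ang(g((283,180),.102)-g((398,440),.102)), t,u)
k=np.array([.5435,-.244,0]); print("green",ang(g((458,165),.078)-k))
print("arm",ang(np.array([.6578-.4397,-.2903+.1901])))
E
python3 -m creep '[[[0,0.016,0.015,-0.03,0,0,0],[0,0.016,0.015,-0.03,0,0,0],[0,0,0,0,0,0,0],[0,0,0,0,0,0,0]]]'
```

```text
ptr 46.97381701870094 48.36181607131046 [ 0.55748032 -0.22880384  0.102     ] [ 0.54544061 -0.24170302  0.102     ]
green -22.392076494233905
arm -24.67510439023161
time_s: 1.52
tcp_pos: [0.5387, -0.2523, 0.1582]
ee_rot: [-3.071, -0.658, 0.01]
wrist_force: [-0.6, 0.2, 0.6]
width: 1.006
```

```bash
python3 -m creep '[[[0,0.005,0.009,-0.02,0,0,0],[0,0,0,-0.03,0,0,0],[0,0,0,-0.03,0,0,0],[0,0,0,0,0,0,0]]]'
```

```text
time_s: 2.02
tcp_pos: [0.5432, -0.2451, 0.0764]
ee_rot: [3.072, 0.652, -0.007]
wrist_force: [-0.3, 0.1, 0.4]
width: 1.005
```

```bash
python3 -m creep '[[[0,0.001,0.002,-0.02,0,0,0],[0,0,0,-0.008,0,0,0],[0,0,0,0,0,0,0]]]'
python3 - <<'E'
from h import *
print(manip.observe()["tcp_pos"])
cv2.imwrite("pics/w2.png",manip.snapshot("wrist"))
E
```

```text
time_s: 2.4
tcp_pos: [0.5454, -0.2435, 0.049]
ee_rot: [3.07, 0.651, -0.003]
wrist_force: [-0.4, 0.4, 0.6]
width: 1.001
[ 0.54544557 -0.24351187  0.04898557]
```

View pics/w2.png

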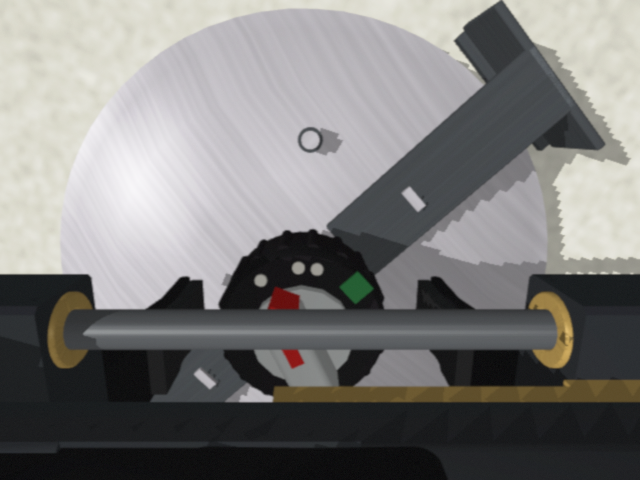

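The knob spans columns 220–384 (centre 302) while the fingers centre on 310, so I shift about 3 mm towards the image's left and then close.

```bash
python3 -m creep '[[[0,-0.001,0.003,-0.001,0,0,0],[0,0,0,0,0,0,0],[120,0,0,0,0,0,0],[255,0,0,0,0,0,0],[255,0,0,0,0,0,0],[255,0,0,0,0,0,0],[255,0,0,0,0,0,0]]]'
```

```text
time_s: 3.32
tcp_pos: [0.5454, -0.2407, 0.05]
ee_rot: [3.068, 0.65, 0.001]
wrist_force: [-0.1, 0.1, 0.2]
width: 0.683
```

```bash
python3 -m creep '[[[255,0,0,0.012,0,0,0],[255,0,0,0.02,0,0,0],[255,0,0,0.03,0,0,0],[255,0,0,0.03,0,0,0],[255,0,0,0.03,0,0,0],[255,0,0,0.03,0,0,0],[255,0,0,0.02,0,0,0],[255,0,0,0,0,0,0]]]'
python3 - <<'E'
from h import *
cv2.imwrite("pics/s2.png",manip.snapshot("scene"));o=manip.observe();print(o["joint_pos"].round(2),o["wrist_torque"])
E
```

```text
time_s: 4.32
tcp_pos: [0.5399, -0.2387, 0.2255]
ee_rot: [-3.072, -0.652, 0.014]
wrist_force: [-0.3, -0.0, -7.9]
width: 0.683
[ 0.6   0.28 -0.32  1.53  0.09  1.35 -0.88] [ 0.01981096 -0.05206186 -0.02868758]
```

View pics/s2.png

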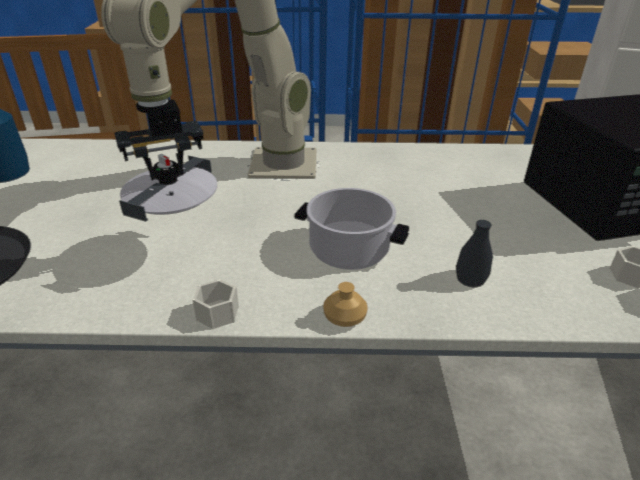

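Lid held level at about 7.9 N; carry it towards the pot.

```bash
python3 -m creep '[[[255,0,0.02,0,0,0,0],[255,-0.003,0.04,0,0,0,0],[255,-0.003,0.045,0,0,0,0],[255,-0.004,0.045,0,0,0,0],[255,-0.004,0.045,0,0,0,0],[255,-0.003,0.045,0,0,0,0],[255,-0.003,0.03,0,0,0,0],[255,0,0.01,0,0,0,0]]]'
```

```text
time_s: 5.38
tcp_pos: [0.5099, 0.056, 0.2137]
ee_rot: [-3.063, -0.655, 0.04]
wrist_force: [-0.0, -0.9, -5.8]
width: 0.681
```

```bash
python3 -m creep '[[[255,0,0.03,0.005,0,0,0],[255,0,0.045,0.003,0,0,0],[255,0,0.045,0,0,0,0],[255,0,0.03,0,0,0,0],[255,0,0.01,0,0,0,0],[255,0,0,0,0,0,0]]]'
python3 - <<'E'
from h import *
o=manip.observe();m=R.from_rotvec(o["ee_rot"]).as_matrix();print(m.round(4),o["tcp_pos"],o["joint_pos"].round(2))
z=m[:,2]; print("corr rotvec",np.cross(z,[0,0,-1]), "yaw y",np.degrees(np.arctan2(m[1,1],m[0,1])))
cv2.imwrite("pics/t3.png",manip.snapshot("top"))
E
```

```text
time_s: 6.12
tcp_pos: [0.5075, 0.2171, 0.217]
ee_rot: [-3.067, -0.65, 0.052]
wrist_force: [-0.2, -0.5, -6.3]
width: 0.685
[[ 9.136e-01  4.052e-01 -3.350e-02]
 [ 4.054e-01 -9.141e-01 -4.000e-04]
 [-3.080e-02 -1.330e-02 -9.994e-01]] [0.50745929 0.21709451 0.21698699] [ 0.06  0.26 -0.63  1.61  0.14  1.35 -1.74]
corr rotvec [ 0.00035017 -0.03353083  0.        ] yaw y -66.09425289010787
```

View pics/t3.png

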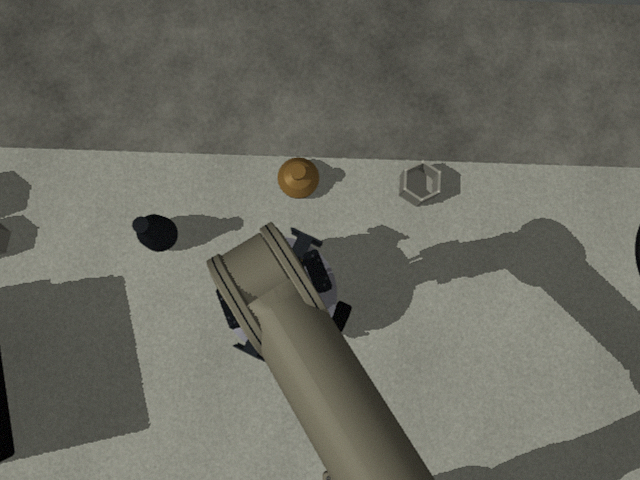

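```bash
python3 -m creep '[[[255,0.001,-0.003,0,0,-0.02,0],[255,0,0,0,0,-0.014,0],[255,0,0,0,0,0,0]]]'
python3 - <<'E'
from h import *
o=manip.observe();m=R.from_rotvec(o["ee_rot"]).as_matrix();print(m[:,2].round(4),o["tcp_pos"],"yaw y",np.degrees(np.arctan2(m[1,1],m[0,1])))
cv2.imwrite("pics/w3.png",manip.snapshot("wrist"));cv2.imwrite("pics/s3.png",cv2.resize(manip.snapshot("scene")[130:290,260:440],None,fx=3.5,fy=3.5,interpolation=cv2.INTER_CUBIC))
E
```

```text
time_s: 6.55
tcp_pos: [0.5094, 0.2096, 0.2168]
ee_rot: [3.072, 0.642, 0.004]
wrist_force: [-0.2, 0.2, -7.2]
width: 0.684
[ 0.0031 -0.0025 -1.    ] [0.50939643 0.20960498 0.21681129] yaw y -66.40661083447947
```

View pics/w3.png

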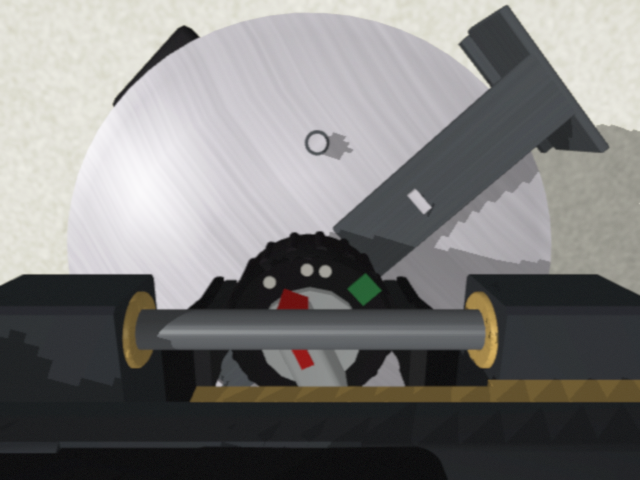

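View pics/s3.png

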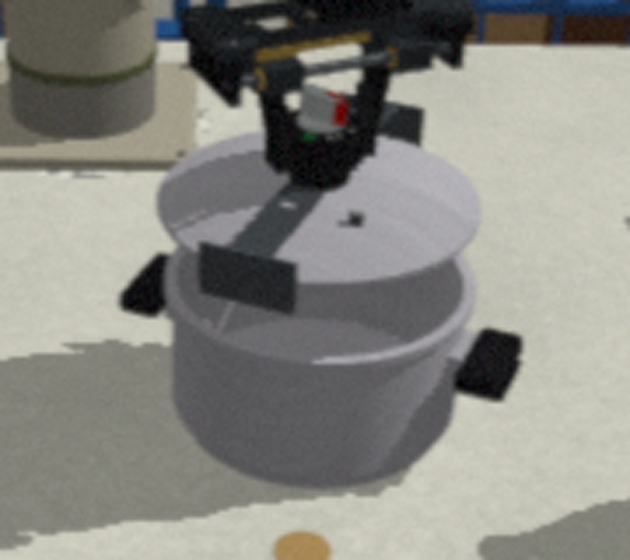

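```bash
python3 - <<'E'
from h import *
c=manip.get_calibration("wrist"); tcp=manip.observe()["tcp_pos"]
a=cv2.imread("pics/w3.png")
cv2.imwrite("pics/w3c.png",cv2.resize(a[0:300,40:580],None,fx=1.45,fy=1.45,interpolation=cv2.INTER_CUBIC))
z=tcp[2]-.0345
s=fit(c,[(67,240),(75,190),(551,240),(310,12),(250,19),(370,19)],z);print(s)
for r in(.116,):
  s=fit(c,[(67,240),(551,240),(310,12),(250,19),(370,19)],z,r);print(s, "off from tcp",s[0][:2]-tcp[:2])
q=proj(c,circ(s[0][:2],z,.116,200)); 
for p in q: cv2.circle(a,tuple(int(v) for v in p.round()),0,(0,0,255),-1)
cv2.imwrite("pics/w3o.png",a)
b=cv2.imread("pics/scene0.png")
cv2.imwrite("pics/s0c.png",cv2.resize(b[180:280,290:415],None,fx=6,fy=6,interpolation=cv2.INTER_CUBIC))
E
```

```text
(array([0.50953854, 0.2106821 , 0.11683331]), array([ 0.29364549, -0.33960555, -0.03985283, -0.03283937,  0.02996397,
        0.08868833]))
(array([0.51035476, 0.21120556, 0.1       ]), array([ 0.83048429,  0.80276314, -0.15685729, -0.10466428,  0.02103815])) off from tcp [0.00083438 0.00143996]
```

View pics/w3o.png

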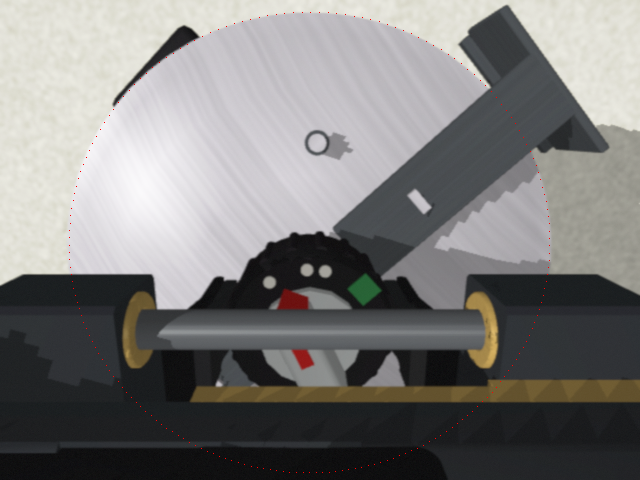

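View pics/s0c.png

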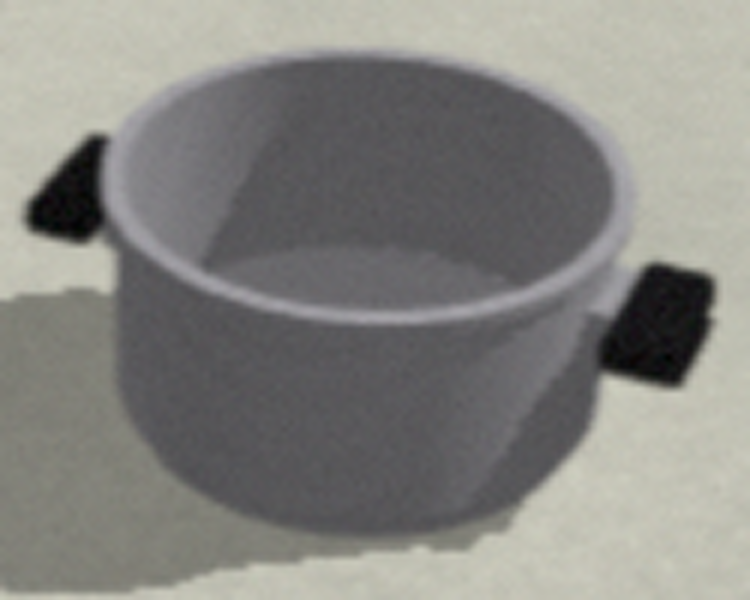

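```bash
python3 - <<'E'
from h import *
c=manip.get_calibration("scene")
pts=[(102,185),(636,190),(360,48),(380,325),(200,88),(540,85),(180,265),(580,272)]
uv=[(290+(x+.5)/6-.5,180+(y+.5)/6-.5) for x,y in pts]
print(fit(c,uv,.117),fit(c,uv,.117,.115)[0])
# lid in scene s3 crop (flange outer)
pts=[(157,205),(482,210),(395,277),(340,281),(430,268)]
uv=[(260+(x+.5)/3.5-.5,130+(y+.5)/3.5-.5) for x,y in pts]
print("lid",fit(c,uv,.181,.116))
E
```

```text
(array([0.50670186, 0.21673235, 0.11287642]), array([ 4.83152569, -0.24515814,  2.5130263 ,  2.36027767, -6.03042723,
        1.61039174, -2.34254366, -2.69709237])) [0.50666663 0.21676244 0.1       ]
lid (array([0.50387337, 0.21146968, 0.1       ]), array([ 1.54952314,  0.24070883,  0.56853392, -2.40318941,  2.11659269]))
```

```bash
python3 -m creep '[[[255,0,0.004,-0.01,0,0,0],[255,0,0,-0.014,0.002,0.003,0],[255,0,0,-0.01,0,0,0],[255,0,0,0,0,0,0]]]'
python3 - <<'E'
from h import *
o=manip.observe();m=R.from_rotvec(o["ee_rot"]).as_matrix();print(m[:,2].round(4),o["tcp_pos"],"yaw y",np.degrees(np.arctan2(m[1,1],m[0,1])))
cv2.imwrite("pics/s4.png",cv2.resize(manip.snapshot("scene")[150:280,280:420],None,fx=5,fy=4.5,interpolation=cv2.INTER_CUBIC))
E
```

```text
time_s: 7.15
tcp_pos: [0.509, 0.2139, 0.1792]
ee_rot: [-3.075, -0.643, 0.004]
wrist_force: [-0.0, 0.5, -5.8]
width: 0.68
[-2.7e-03 -5.0e-04 -1.0e+00] [0.50895136 0.21394003 0.17920871] yaw y -66.38679804160819
```

View pics/s4.png

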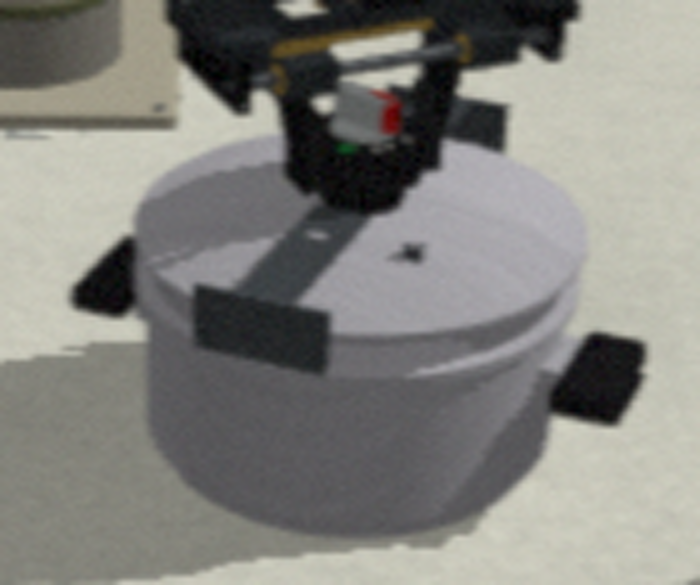

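```bash
python3 -m creep '[[[255,0,0,-0.006,0,0,0],[255,0,0,-0.005,0,-0.002,0],[255,0,0,0,0,0,0]]]'
```

```text
time_s: 7.58
tcp_pos: [0.5096, 0.2142, 0.1686]
ee_rot: [3.075, 0.643, 0.002]
wrist_force: [1.1, 0.1, -7.2]
width: 0.681
```

```bash
python3 -m creep '[[[255,0,0,-0.004,0,0,0],[255,0,0,-0.003,0,0,0],[255,0,0,0,0,0,0]]]'
```

```text
time_s: 7.95
tcp_pos: [0.5097, 0.2142, 0.1614]
ee_rot: [3.075, 0.642, 0.003]
wrist_force: [0.0, 0.2, -6.6]
width: 0.684
```

```bash
python3 -m creep '[[[255,0,0,-0.003,0,0,0],[255,0,0,-0.002,0,0,0],[255,0,0,0,0,0,0]]]'
```

```text
time_s: 8.32
tcp_pos: [0.51, 0.2143, 0.1564]
ee_rot: [3.075, 0.643, 0.004]
wrist_force: [0.1, -0.1, -5.4]
width: 0.682
```

```bash
python3 -m creep '[[[255,0,0,-0.001,0,0,0],[255,0,0,0,0,0,0]]]'
```

```text
time_s: 8.57
tcp_pos: [0.5101, 0.2145, 0.1561]
ee_rot: [3.075, 0.642, 0.005]
wrist_force: [-0.6, -0.1, -4.6]
width: 0.68
```

```bash
python3 -m creep '[[[255,0,0,-0.0015,0,0,0],[255,0,0,-0.001,0,0,0],[255,0,0,0,0,0,0]]]'
python3 - <<'E'
from h import *
cv2.imwrite("pics/s5.png",cv2.resize(manip.snapshot("scene")[150:280,280:420],None,fx=5,fy=4.5,interpolation=cv2.INTER_CUBIC))
E
```

```text
time_s: 8.95
tcp_pos: [0.5103, 0.2145, 0.1561]
ee_rot: [3.074, 0.642, 0.007]
wrist_force: [-1.4, 0.4, -4.6]
width: 0.686
```

View pics/s5.png

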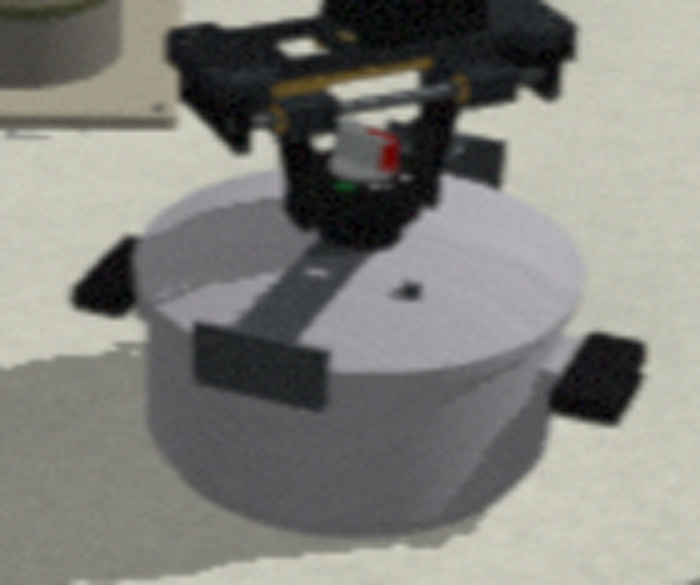

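The lid sits on the rim: z stays at 0.156 and the load is falling. Release and rise.

```bash
python3 -m creep '[[[180,0,0,0,0,0,0],[0,0,0,0,0,0,0],[0,0,0,0,0,0,0],[0,0,0,0,0,0,0],[0,0,0,0,0,0,0]]]'
```

```text
time_s: 9.62
tcp_pos: [0.5117, 0.2153, 0.157]
ee_rot: [3.075, 0.642, 0.012]
wrist_force: [0.5, -0.7, 0.0]
width: 0.976
```

```bash
python3 -m creep '[[[0,0,0,0.015,0,0,0],[0,0,0,0.03,0,0,0],[0,0,0,0.04,0,0,0],[0,-0.02,-0.01,0.04,0,0,0],[0,-0.02,-0.01,0.03,0,0,0],[0,0,0,0,0,0,0]]]'
python3 - <<'E'
from h import *
o=manip.observe();print(o["tcp_pos"],o["joint_pos"].round(2),o["time_s"])
c=manip.get_calibration("wrist"); np.savez("w6.npz",**c)
cv2.imwrite("pics/w6.png",manip.snapshot("wrist"))
E
```

```text
time_s: 10.38
tcp_pos: [0.4701, 0.1956, 0.3224]
ee_rot: [-3.074, -0.644, -0.019]
wrist_force: [0.7, 0.3, -1.2]
width: 1.002
[0.47011098 0.19560592 0.32238814] [ 0.12  0.07 -0.64  1.58  0.04  1.5  -1.67] 10.375
```

View pics/w6.png

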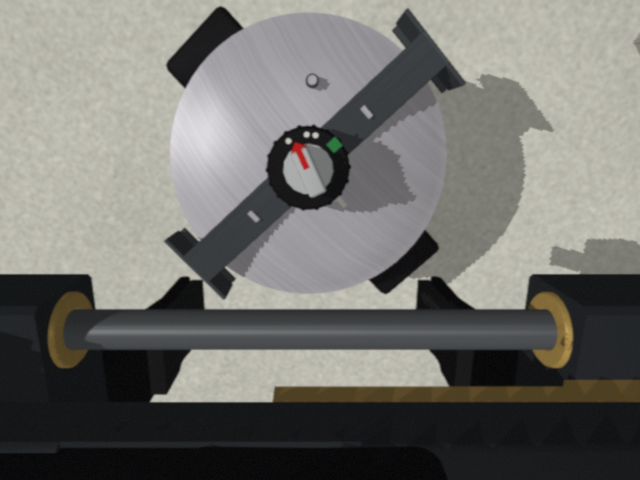

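The lid is seated on the pot. In the wrist view the knob is centred near (308,167), the red tip near (296,144) and the green mark near (335,145).

```bash
python3 - <<'E'
import cv2
a=cv2.imread("pics/w6.png")
cv2.imwrite("pics/w6c.png",cv2.resize(a[117:217,258:358],None,fx=6,fy=6,interpolation=cv2.INTER_CUBIC))
E
```

```text
(no output)
```

View pics/w6c.png

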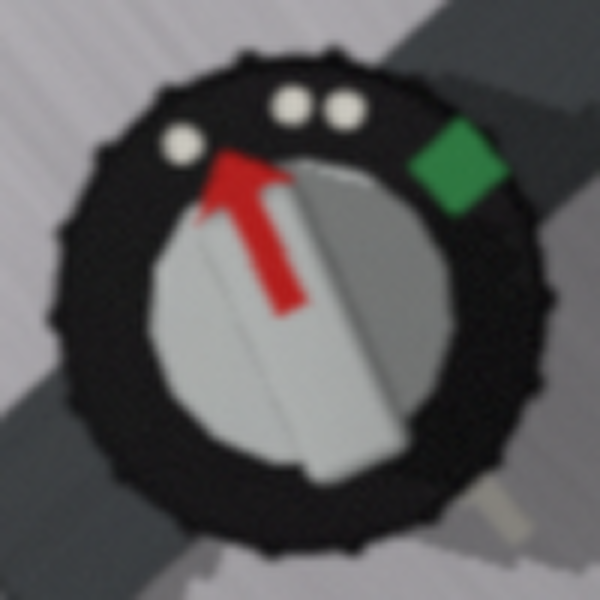

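```bash
python3 - <<'E'
from h import *
c=dict(np.load("w6.npz"))
s=6.;g=lambda p,z:ray(c,(258+(p[0]+.5)/s-.5,117+(p[1]+.5)/s-.5),z)
ang=lambda d:np.degrees(np.arctan2(d[1],d[0]))
k,_=fit(c,[(258+x/6,117+y/6) for x,y in[(52,310),(552,305),(300,52),(305,552),(110,150),(490,140),(115,470),(490,475)]],.182);print("knob",k)
d,_=fit(c,[(258+x/6,117+y/6) for x,y in[(150,310),(455,310),(300,160),(190,210),(430,230),(280,463),(215,435)]],.188);print("disc",d)
print("ptr",ang(g((226,150),.208)-g((290,305),.208)), "edge",ang(g((290,185),.208)-g((408,440),.208)),ang(g((205,225),.208)-g((318,484),.208)))
for P in((226,150),(290,305)):print(g(P,.208))
K=np.r_[k[:2],0];
for P in((458,165),(460,118),(508,170),(457,215)):print("green",ang(g(P,.184)-K))
o=manip.observe();m=R.from_rotvec(o["ee_rot"]).as_matrix();print(m[:,2].round(4),o["tcp_pos"],"yaw y",ang(m[:2,1]))
print("lid",fit(c,[(169,155),(446,155),(308,12),(308,294),(205,60),(210,255),(410,60)],.1215))
E
```

```text
knob [0.51059368 0.21499245 0.0292584 ]
disc [0.51054864 0.21504649 0.01745152]
ptr 46.211004215000806 edge 48.87507898278368 47.1321621379511
[0.52451297 0.23031585 0.208     ]
[0.51234907 0.21762658 0.208     ]
green -22.340194416754912
green -14.915296410978714
green -31.253812164682866
green -33.490578181777266
[ 0.0097  0.003  -0.9999] [0.47021859 0.19554114 0.32091908] yaw y -66.32801306819606
lid (array([0.50942576, 0.21547786, 0.11673753]), array([-0.13519444,  0.19510046,  0.64940073, -0.54371966, -0.64690995,
        0.78003645, -0.29871358]))
```

```bash
python3 -m creep '[[[0,0.01,0.005,-0.01,0,0.01,0.185],[0,0.01,0.005,-0.01,0,0,0.185],[0,0.01,0.005,-0.01,0,0,0.185],[0,0.01,0.005,-0.01,0,0,0.185],[0,0,0,0,0,0,0.185],[0,0,0,0,0,0,0.185],[0,0,0,0,0,0,0.185],[0,0,0,0,0,0,0.185]]]'
```

```text
time_s: 11.42
tcp_pos: [0.5114, 0.2166, 0.2729]
ee_rot: [-1.801, -2.564, 0.017]
wrist_force: [-0.5, 0.4, 0.2]
width: 0.997
```

```bash
python3 -m creep '[[[0,0,0,0,0,0,0.185],[0,0,0,0,0,0,0.185],[0,0,0,0,0,0,0.185],[0,0,0,0,0,0,0.185],[0,0,0,0,0,0,0.185],[0,0,0,0,0,0,0.185],[0,0,0,0,0,0,0.185],[0,0,0,0,0,0,0.185]]]'
cat > st.py <<'E'
from h import *
o=manip.observe();m=R.from_rotvec(o["ee_rot"]).as_matrix();z=m[:,2]
print("t",o["time_s"],"tcp",o["tcp_pos"].round(4),"yaw y",np.degrees(np.arctan2(m[1,1],m[0,1])).round(2),"tiltcorr",np.cross(z,[0,0,-1]).round(4),"q",o["joint_pos"].round(2),"w",round(o["width"]*87,1),"F",o["wrist_force"].round(1),"T",o["wrist_torque"].round(3))
E
python3 st.py
```

```text
time_s: 12.42
tcp_pos: [0.5111, 0.2171, 0.2654]
ee_rot: [0.43, -3.103, 0.029]
wrist_force: [0.1, 0.3, -0.2]
width: 1.003
t 12.425 tcp [0.5111 0.2171 0.2654] yaw y 105.78 tiltcorr [ 0.0197 -0.0058  0.    ] q [ 0.32  0.31 -0.99  1.53  0.27  1.46  1.16] w 87.2 F [ 0.1  0.3 -0.2] T [ 0.15  -0.088 -0.017]
```

```bash
python3 -m creep '[[[0,0,-0.001,0,0.01,-0.003,0.183],[0,0,-0.001,0,0.01,-0.003,0.183],[0,0,0,0,0,0,0.175],[0,0,0,0,0,0,0],[0,0,0,0,0,0,0]]]';python3 st.py
```

```text
time_s: 13.05
tcp_pos: [0.5108, 0.2153, 0.2618]
ee_rot: [1.26, -2.876, -0.005]
wrist_force: [-0.2, 0.4, -0.7]
width: 0.999
t 13.05 tcp [0.5108 0.2153 0.2618] yaw y 137.33 tiltcorr [-0.0021 -0.0027 -0.    ] q [ 0.41  0.33 -1.09  1.55  0.29  1.44  1.71] w 86.9 F [-0.2  0.4 -0.7] T [ 0.199 -0.111 -0.006]
```

```bash
python3 -m creep '[[[0,0,0,-0.03,0,0,0],[0,0,0,-0.025,0,0,0],[0,0,0,0,0,0,0],[0,0,0,0,0,0,0]]]';python3 st.py; python3 -c '
from h import *
cv2.imwrite("pics/w7.png",manip.snapshot("wrist"))'
```

```text
time_s: 13.55
tcp_pos: [0.5112, 0.216, 0.2063]
ee_rot: [1.246, -2.883, -0.005]
wrist_force: [0.3, -0.4, 1.0]
width: 0.998
t 13.55 tcp [0.5112 0.216  0.2063] yaw y 136.73 tiltcorr [-0.0028 -0.002  -0.    ] q [ 0.39  0.37 -1.07  1.63  0.32  1.34  1.67] w 86.8 F [ 0.3 -0.4  1. ] T [ 0.132 -0.088  0.001]
```

View pics/w7.png

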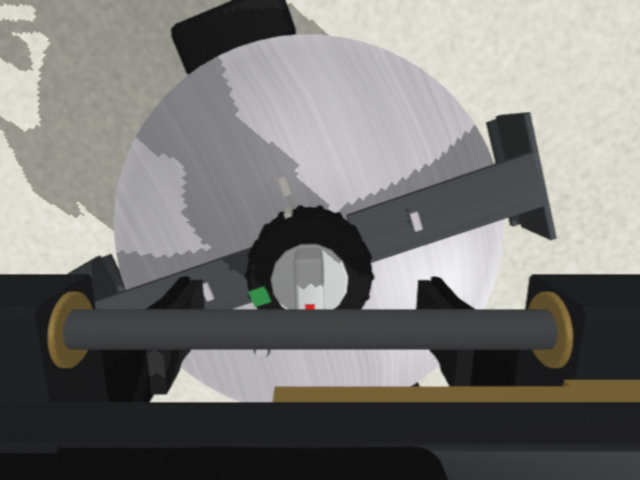

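The bar is vertical at column 309, centred between the fingers. Lower and pinch.

```bash
python3 -m creep '[[[0,-0.0005,-0.001,-0.009,0,0,0],[0,0,0,-0.005,0,0,0],[0,0,0,0,0,0,0],[120,0,0,0,0,0,0],[220,0,0,0,0,0,0],[255,0,0,0,0,0,0],[255,0,0,0,0,0,0],[255,0,0,0,0,0,0]]]';python3 st.py
```

```text
time_s: 14.6
tcp_pos: [0.5115, 0.2153, 0.1931]
ee_rot: [-1.244, 2.883, 0.005]
wrist_force: [-0.3, -0.6, 0.6]
width: 0.52
t 14.6 tcp [0.5115 0.2153 0.1931] yaw y 136.67 tiltcorr [-0.0033  0.0004  0.    ] q [ 0.39  0.37 -1.06  1.65  0.33  1.31  1.66] w 45.2 F [-0.3 -0.6  0.6] T [ 0.186 -0.09  -0.036]
```

```bash
python3 -m creep '[[[255,0,0,0,0,0,0],[255,0,0,0,0,0,0],[255,0,0,0,0,0,0],[255,0,0,0,0,0,0],[255,0,0,0,0,0,0],[255,0,0,0,0,0,0]]]';python3 st.py
```

```text
time_s: 15.35
tcp_pos: [0.5114, 0.2154, 0.1931]
ee_rot: [-1.244, 2.883, 0.005]
wrist_force: [0.6, -0.8, -0.3]
width: 0.132
t 15.35 tcp [0.5114 0.2154 0.1931] yaw y 136.68 tiltcorr [-0.0034  0.0004  0.    ] q [ 0.39  0.37 -1.06  1.65  0.33  1.31  1.66] w 11.4 F [ 0.6 -0.8 -0.3] T [ 0.149 -0.064 -0.035]
```

```bash
python3 -m creep '[[[255,0,0,0,0,0,-0.1],[255,0,0,0,0,0,-0.12],[255,0,0,0,0,0,-0.12],[255,0,0,0,0,0,0]]]';python3 st.py
```

```text
time_s: 15.85
tcp_pos: [0.5117, 0.215, 0.1932]
ee_rot: [-0.724, 3.055, 0.003]
wrist_force: [0.3, -1.0, -0.6]
width: 0.131
t 15.85 tcp [0.5117 0.215  0.1932] yaw y 116.67 tiltcorr [-0.0027  0.0018  0.    ] q [ 0.35  0.35 -1.    1.65  0.3   1.3   1.34] w 11.4 F [ 0.3 -1.  -0.6] T [ 0.204 -0.191 -0.021]
```

Works with low forces; go on.

```bash
python3 -m creep '[[[255,-0.0003,0,0,0,0,-0.12],[255,0,0,0,0,0,-0.12],[255,0,0,0,0,0,-0.12],[255,0,0,0,0,0,-0.12],[255,0,0,0,0,0,-0.12],[255,0,0,0,0,0,-0.1],[255,0,0,0,0,0,0],[255,0,0,0,0,0,0]]]';python3 st.py;python3 -c '
from h import *
cv2.imwrite("pics/w8.png",manip.snapshot("wrist"))'
```

```text
time_s: 16.85
tcp_pos: [0.5118, 0.214, 0.1931]
ee_rot: [0.361, 3.118, -0.001]
wrist_force: [0.2, 0.4, 0.3]
width: 0.134
t 16.85 tcp [0.5118 0.214  0.1931] yaw y 76.79 tiltcorr [0.0008 0.0029 0.    ] q [ 0.26  0.31 -0.88  1.66  0.25  1.29  0.68] w 11.6 F [0.2 0.4 0.3] T [ 0.022 -0.126 -0.03 ]
```

View pics/w8.png

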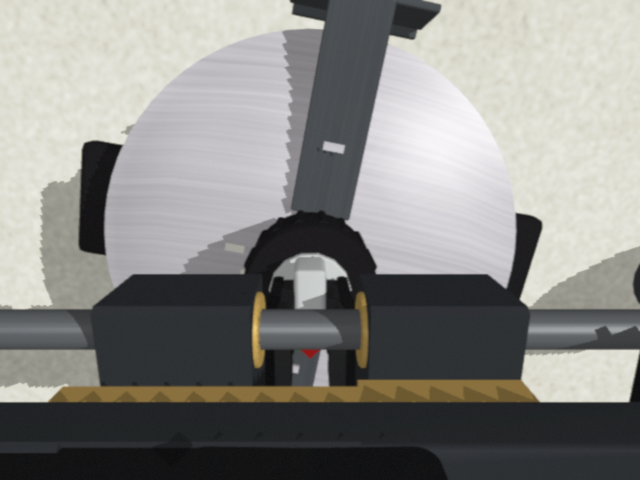

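The arm of the lid is still about 10° off vertical in the image, which agrees with the remaining turn.

```bash
python3 -m creep '[[[255,-0.0003,0.0004,0,0,0,-0.09],[255,0,0,0,0,0,-0.08],[255,0,0,0,0,0,0],[255,0,0,0,0,0,0]]]';python3 st.py;python3 -c '
from h import *
cv2.imwrite("pics/w9.png",manip.snapshot("wrist"))'
```

```text
time_s: 17.4
tcp_pos: [0.5117, 0.2138, 0.1931]
ee_rot: [0.619, 3.077, -0.002]
wrist_force: [-1.2, 0.5, 0.3]
width: 0.132
t 17.4 tcp [0.5117 0.2138 0.1931] yaw y 67.27 tiltcorr [0.0019 0.0026 0.    ] q [ 0.24  0.3  -0.85  1.66  0.24  1.29  0.52] w 11.5 F [-1.2  0.5  0.3] T [-0.042 -0.022  0.011]
```

View pics/w9.png

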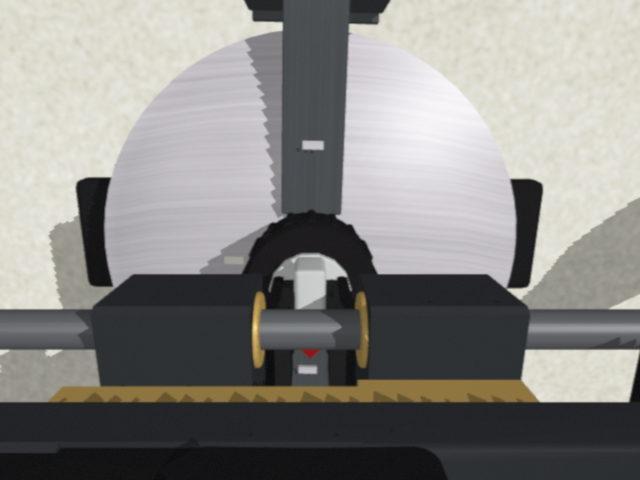

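```bash
python3 -m creep '[[[255,0,0,0,0,0,-0.02],[255,0,0,0,0,0,0],[0,0,0,0,0,0,0],[0,0,0,0,0,0,0],[0,0,0,0,0,0,0],[0,0,0,0,0,0,0],[0,0,0,0,0,0,0],[0,0,0,0,0,0,0]]]';python3 st.py
```

```text
time_s: 18.45
tcp_pos: [0.5118, 0.214, 0.193]
ee_rot: [0.648, 3.071, -0.002]
wrist_force: [-0.3, -0.6, 0.4]
width: 0.733
t 18.45 tcp [0.5118 0.214  0.193 ] yaw y 66.17 tiltcorr [0.0015 0.0026 0.    ] q [ 0.24  0.3  -0.85  1.66  0.24  1.29  0.5 ] w 63.8 F [-0.3 -0.6  0.4] T [ 0.051 -0.134  0.037]
```

```bash
python3 -m creep '[[[0,0,0,0.02,0,0,0],[0,0,0,0.04,0,0,0],[0,0.01,0.005,0.04,0,0,0],[0,0.025,0.01,0.03,0,0,0],[0,0.02,0.01,0.02,0,0,0],[0,0,0,0,0,0,0]]]';python3 st.py;python3 -c '
from h import *
c=manip.get_calibration("wrist"); np.savez("w10.npz",**c)
cv2.imwrite("pics/w10.png",manip.snapshot("wrist"))'
```

```text
time_s: 19.2
tcp_pos: [0.5672, 0.2396, 0.3558]
ee_rot: [0.648, 3.067, 0.004]
wrist_force: [-0.7, -0.2, -0.5]
width: 0.998
t 19.2 tcp [0.5672 0.2396 0.3558] yaw y 66.15 tiltcorr [-0.0012  0.0072  0.    ] q [ 0.12  0.38 -0.84  1.22  0.29  1.65  0.5 ] w 86.8 F [-0.7 -0.2 -0.5] T [ 0.061 -0.141  0.031]
```

View pics/w10.png

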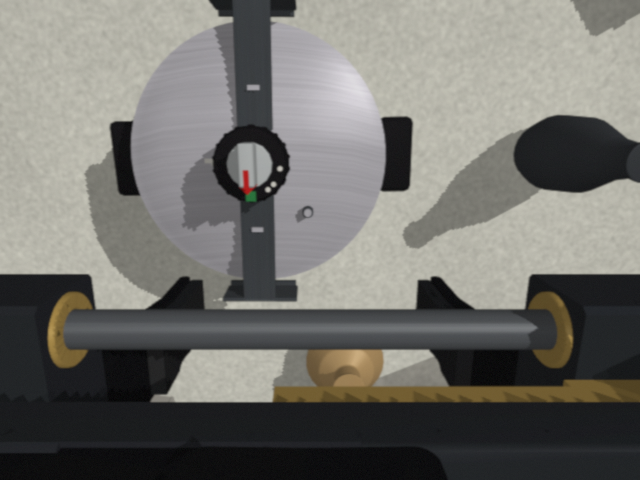

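```bash
python3 - <<'E'
import cv2
a=cv2.imread("pics/w10.png")
cv2.imwrite("pics/w10c.png",cv2.resize(a[115:215,201:301],None,fx=6,fy=6,interpolation=cv2.INTER_CUBIC))
E
```

```text
(no output)
```

View pics/w10c.png

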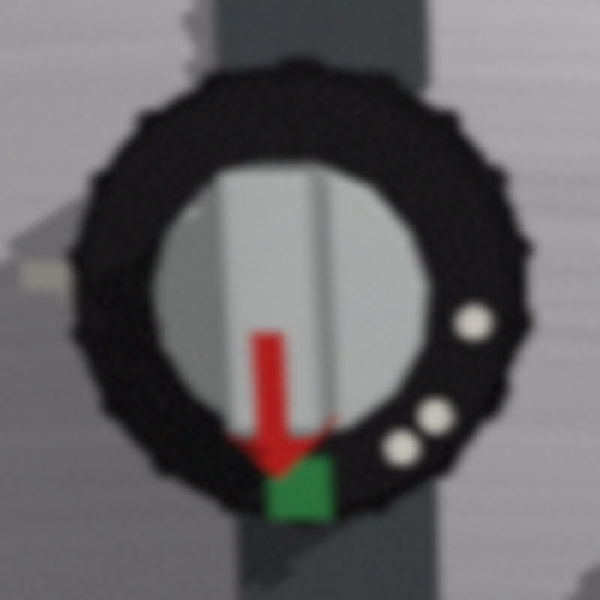

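```bash
python3 - <<'E'
from h import *
c=dict(np.load("w10.npz"))
f=lambda p:(201+(p[0]+.5)/6-.5,115+(p[1]+.5)/6-.5)
g=lambda p,z:ray(c,f(p),z)
ang=lambda d:np.degrees(np.arctan2(d[1],d[0]))
k,e=fit(c,[f(p) for p in[(72,300),(532,300),(302,58),(300,524),(140,118),(458,115),(110,410),(505,400)]],.180);print("knob",k,e.round(1))
d,_=fit(c,[f(p) for p in[(152,295),(430,300),(290,160),(190,400),(380,405),(190,200),(385,195)]],.188);print("disc",d)
K=np.r_[(k[:2]+d[:2])/2,0]
print("green",ang(g((300,490),.184)-np.r_[k[:2],0]),ang(g((300,490),.184)-np.r_[d[:2],0]))
print("ptr red",ang(g((279,478),.208)-g((267,333),.208)),"edges",ang(g((233,430),.208)-g((222,180),.208)),ang(g((325,430),.208)-g((312,180),.208)),"tip-axis",ang(g((279,478),.208)-np.r_[d[:2],0]))
r=lambda u,z:ray(c,u,z)
print("arm slots",ang(r((257.5,229.5),.15)-r((253,87),.15)), "arm edges",ang(r((244,300-8),.15)-r((233,10),.15)),ang(r((276,280),.15)-r((270,10),.15)))
for p in[(474,322),(401,449),(434,415)]:print("dot",ang(g(p,.184)-K))
print("lid",fit(c,[(130,150),(386,155),(185,47),(320,47),(170,245),(345,240)],.1215),"img pot by top (.5085,.2144)")
E
```

```text
knob [0.51056544 0.21608958 0.03012275] [ 0.1 -0.1 -0.3  0.3 -0.1  0.7 -0.  -0.4]
disc [0.51062095 0.21546664 0.01779003]
green -25.461221248796285 -24.220904537300285
ptr red -21.34680635034099 edges -23.805830893232006 -22.817937177180923 tip-axis -21.99247458404029
arm slots -23.938959029596514 arm edges -24.075777005935784 -23.859860774090706
dot 58.34830966211548
dot 9.696687837967708
dot 25.13573006139075
lid (array([0.51270783, 0.21191544, 0.11511341]), array([ 0.30489546,  4.24107151, -1.07231656, -1.07308892,  1.43704996,
       -3.83761145])) img pot by top (.5085,.2144)
```

Red pointer at about −22° to −23.5° against green and lid axis at about −24°, so it is on the mark. Back away and check the rest.

```bash
python3 -m creep '[[[0,-0.01,-0.05,0.01,0,0,0],[0,-0.02,-0.06,0,0,0,0],[0,-0.02,-0.06,0,0,0,0],[0,-0.02,-0.06,0,0,0,0],[0,-0.02,-0.06,0,0,0,0],[0,-0.02,-0.06,0,0,0,0],[0,0,-0.03,0,0,0,0],[0,0,0,0,0,0,0]]]';python3 -c '
from h import *
t=manip.snapshot("top");cv2.imwrite("pics/t9.png",t);s=manip.snapshot("scene");cv2.imwrite("pics/s9.png",s)
A=cv2.resize(t[205:365,200:370],None,fx=3,fy=3,interpolation=cv2.INTER_CUBIC)
B=cv2.resize(s[150:280,280:420],(0,0),fx=2,fy=2,interpolation=cv2.INTER_CUBIC)
cv2.imwrite("pics/t9c.png",A);print(manip.observe()["time_s"])'
```

```text
time_s: 20.25
tcp_pos: [0.4453, -0.1411, 0.3613]
ee_rot: [-0.655, -3.072, 0.001]
wrist_force: [0.5, 0.3, 0.5]
width: 1.0
20.35
```

View pics/t9.png

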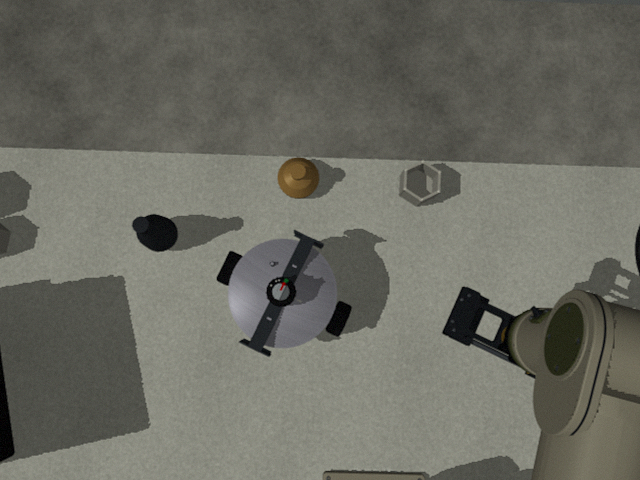

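View pics/s9.png

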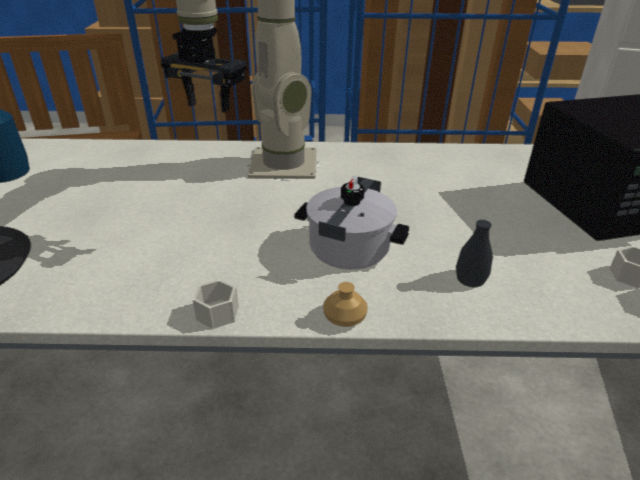

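View pics/t9c.png

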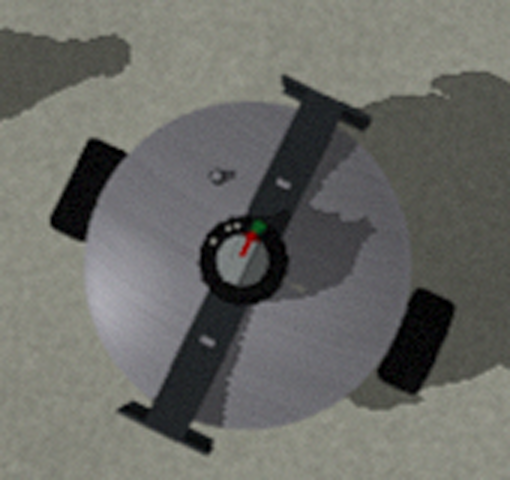

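The lid sits evenly on the pot. The pot handles and the other goods are at their starting pixels, and the red pointer is at the green mark.

```bash
python3 -c '
from plant import manip
print(manip.job_done())'
```

```text
the job is handed in; nothing more can be done
None
```

I put the lid on the pot and set the selector to the green steam-release mark, then handed the job in at about 20.4 s. The interface gives no verdict.

- **Lid:** I carried it by the big knob and lowered it in small steps. It stopped at the expected seat height with no sideways load above about 1.5 N, and the last views show it evenly on the rim.
- **Selector:** I pinched the bar and turned it about 70° clockwise. Three readings of the pointer gave −22° to −24° and one gave −21°, against about −24° for the green mark and the lid axis. The pointer is on the mark, about 1–2° short of its centre.
- **Big knob:** I never turned it. Its green mark still lines up with the jaw arms.
- **Other goods:** The pot handles and the vases and planter look unmoved in the final top and scene pictures.
- **Disagreements:** Position readings from the different cameras differed by about 2–5 mm. My last lid-circle fit was poor (4 mm residuals), so I judged the seating by stop height and pictures instead.

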